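# Rake out the lost spacer plate and square up the pile in the jig

## Robot

A 7-joint arm with a two-finger parallel gripper is mounted at the origin on the work surface. World frame = base frame: x ahead of the robot, y to its left, z up, the work surface at z = 0. Lengths are in m, angles in rad, forces in N, time in s.
With the tool pointing down it reaches from about 0.425 to 0.825 m from the base axis. Payload 3.6 kg.
Tool frame: the origin (TCP) lies between the finger pads; the fingertips stand robot.tips_ahead ahead of it and the grasp point (between the pads) lies 8 mm behind it (robot.tips_ahead is the distance from the TCP to the fingertips, in m); z points along the fingers, y is the line along which they close (so a half turn about z gives the same grasp; the last joint's range is limited). The gripper opens to 93 mm and grips with 3 to 60 N. Pads are 15 mm wide; open, the fingers measure 128 mm over their backs; the gripper's body (75 mm by 188 mm) begins 65 mm behind the grasp point.
Start: joints at [1.185, 0.615, -0.013, 1.423, 0.008, 1.103, -0.04], TCP at [0.228, -0.609, 0.23] pointing down, gripper open.
Joint ranges: [-3.12, 3.12], [-0.3, 2.06], [-1.34, 1.32], [0.26, 2.42], [-1.36, 4.5], [0.01, 1.98], [-2.84, 2.84]. Speed limits (rad/s): [2.79, 2.79, 3.14, 3.14, 3.14, 3.14, 3.14].

## Interface

Orientations are given as a 3x3 rotation matrix whose columns are the frame's x, y, z axes.
In Python, from station import robot gives the robot as it stands. Calls block until the motion is done:
- robot.move_pose(position, orientation): joint-space move of the TCP to a pose.
- robot.move_l(position, rot=None, v=0.15): straight line of the TCP; rot=None keeps the orientation; v is the mean speed in m/s.
- robot.move_j(angles): joint-space move.
- robot.open() and robot.clamp(effort=None): open the fingers fully, or close them until they stop; effort is the grip in N (None keeps the last).
- robot.wait(seconds).
- robot.ik(position, orientation): joint angles nearest the present ones, or None.
- robot.observe(): the state.
- robot.capture(name): name is "side" or "top" or "wrist"; returns the picture (420x560x3 uint8, red, green, blue); there is no depth.
- robot.calibration(name): a dict with "fx", "fy", "cx", "cy" (pixels), "k1" (the pictures are not rectified: a ray, as slopes to the right and down, at radius r is drawn at 1 + k1 r^2 times it, then the intrinsics apply), "extrinsics" (4x4, takes a point from camera to world coordinates). Camera axes: x right, y down, z forward; pixel columns grow to the right and rows downward; lengths in m; the calibration is good to about 2 mm. A picture is of the moment at which its call begins: read the wrist's pose just before it. calibration takes no time and is no camera call; for the wrist camera it gives the pose at the moment of the call.
A pose or a line that the arm cannot do raises robot.Unreachable and nothing moves.
- robot.hand_in(): hands the job in; it is judged then, once.
Trained networks look in the newest picture that a camera, given by its name, has taken for a name from the list of things; names that differ only in an ending like _2 or _b are one class to them, and where a whole thing is asked for, a point or a joint stands for the part that bears it (a point fixed in the world has none). Each returns a list of dicts, best first, with "confidence" (0 to 1); they miss things now and then, are a little off and sometimes report something else, mostly with a low value. They report only what shows in the picture. A call takes as long as a camera call. They do not tell look-alikes from the thing itself.
- robot.masks_of(camera, thing): "mask" (420x560 bool, what is visible of it) and "at" ([column, row] in pixels, amid what is visible of it).
The state is a dict: "time": time; "joint_pos": joint angles; "joint_velocities": joint speeds; "tau": joint torques, N m; "position": TCP position; "ee_rot": TCP orientation; "ft_force": force on the tool from outside, world axes, zero at the start; "moment": the same for the moment, N m; "gripper_width": finger opening in m; "grip_force": force on a finger pad.
Only numpy, scipy, OpenCV 4.12 (cv2) and the standard library are available. Lean on these libraries where they do the work, as an engineer would, in place of code of your own. Each camera call takes 0.05 s, during which the arm holds its last target. There are 200 camera calls.

## Task

One of the three spacer plates, the orange one, has slid into the gap between the two batteries: draw it out with the bent rake, not with the fingers, and lay the rake back on the bench clear of the plates and the jig. Then set the orange plate down, without dropping it, flat on top of the two grey plates in the yellow-stopped jig, the same way round as they lie, and push the pile home so that all three lie flush against both stops, one squarely over the other. Do not shove the jig out of place, and leave the can, the tape roll and the tin alone.

Things in the scene. Friction and masses are not known exactly. Their poses are not given: they have to be found in the camera images.
- jig: Loose heavy steel jig (5.5 kg; level pushes to 20 N do not move it). Origin: inner corner at bench level. Floor 20 mm thick, x -180 to 20, y -20 to 130 mm. Two yellow stops, tops 54 mm above bench: long one's inner face is the plane y=0 (x -80 to 20), short one's the plane x=0 (y 0 to 55). The pile belongs at -x, +y of the corner, plates' long sides along jig x.
- corner (a point): The jig's inner corner at the height of its floor top (20 mm above the bench), axes as the jig.
- plate_low: Darker grey painted aluminium plate 110 x 56 x 10 mm (x, y, z of its frame), about 0.17 kg, lowest of the pile, lying loose on the jig's floor already flush with both stops. Origin: centre of its underside.
- plate_mid: Bare, light grey aluminium plate, same size, lying loose and a little crooked on plate_low, 20 to 45 mm off the short stop and 10 to 20 mm off the long one. Origin: centre of its underside.
- plate_lost: Orange-anodised aluminium plate, same size and weight (110 along its x, 56 along its y, 10 thick), lying flat on the bench in the gap between the batteries, its long side roughly along the gap. Origin: centre of its underside.
- batteries: Two fixed batteries with a 78 mm gap between them. Origin: middle of the gap's mouth at bench level; the gap runs inwards along +y (mouth y=0, open back at y=200 mm) between faces x=-39 and x=39. Black one: x -159 to -39, y 0 to 220, 140 high; blue one: x 39 to 149, 100 high; posts add 14. The plate is out once its centre is 10 mm outside the mouth (y below -10).
- hook: Bent rake, 0.25 kg, standing level on the bench. Origin: under the middle of its wooden handle (110 long in x, 26 wide, 28 mm high). A steel shaft 8 mm thick runs along +x, axis 22 mm above the underside (18 mm free below it), to a flat toe turned straight down: 26 mm wide in y, x 286 to 292, z 0 to 26 mm.
- toe (a point): Middle of the lower edge of the rake toe's handle-side face (x = 286, y = 0, z = 0 of the rake), axes as the rake.
- can: Red spray can, 56 mm wide, 150 mm high, a bystander. Origin: centre of its underside.
- tape: Black tape roll lying flat, 90 mm across, 25 mm high, a bystander. Origin: centre of its underside.
- tin: Open steel tin, 70 mm across, 70 mm high, a bystander. Origin: centre of its underside.
Not all that is in view belongs to the job. Of the things that look like the plate_lost, take the one that is farthest from the robot's base at the start.

How it is judged:
By the outcome, as a careful person would: the job done as asked, in the order asked, and still so for the second after the job is handed in, with the robot touching nothing.
It also fails if it takes over 72 s, if anything falls off the work surface, if the arm or the gripper's body presses on something with over 40 N, if the wrist force passes 120 N, or if a joint passes its speed limit or range.

## Working session

There is one attempt and no reset: what is moved stays moved. The work goes in short steps, each a Python script; the robot and the scene stay as the last script left them, time stands still between calls to the robot, and variables do not carry over. Pictures are saved under pics/ and viewed, at most 10 in all, crops included, and the job is handed in when it is done.

```bash
ls; mkdir -p pics
cat > h.py <<'E'
import numpy as np, cv2
from station import robot
def pix2ray(cam,uv):
    c=robot.calibration(cam); E=np.array(c["extrinsics"])
    d=np.array([(uv[0]-c["cx"])/c["fx"],(uv[1]-c["cy"])/c["fy"]]); s=d.copy()
    for _ in range(20): s=d/(1+c["k1"]*(s@s))
    r=E[:3,:3]@np.array([s[0],s[1],1.]); return E[:3,3],r
def p2w(cam,uv,z):
    o,r=pix2ray(cam,uv); return o+r*(z-o[2])/r[2]
def w2p(cam,P,c=None):
    c=c or robot.calibration(cam); E=np.array(c["extrinsics"])
    q=(np.asarray(P,float)-E[:3,3])@E[:3,:3]; s=q[...,:2]/q[...,2:]
    s=s*(1+c["k1"]*(s**2).sum(-1,keepdims=True))
    return s*[c["fx"],c["fy"]]+[c["cx"],c["cy"]]
def save(cam,name):
    im=robot.capture(cam); cv2.imwrite(f"pics/{name}.png",im[...,::-1]); return im
def down(yaw): # tool x axis at yaw, z down
    c,s=np.cos(yaw),np.sin(yaw); return np.array([[c,s,0],[s,-c,0],[0,0,-1.]])
E
cat > a.py <<'E'
from h import *
np.set_printoptions(precision=3,suppress=True)
ims=[save(c,c+"0") for c in ("side","top")]
cv2.imwrite("pics/both.png",cv2.resize(np.vstack(ims)[...,::-1],None,fx=.7,fy=.7))
for c in ("side","top"):
    k=robot.calibration(c);print(c,k["fx"],k["k1"],np.array(k["extrinsics"]))
print(robot.tips_ahead,robot.observe())
for t in ["jig","plate_low","plate_mid","plate_lost","batteries","hook","can","tape","tin"]:
    for d in robot.masks_of("top",t): print(t,round(d["confidence"],2),d["at"],d["mask"].sum(),p2w("top",d["at"],0.01))
E
python3 a.py
```

```text
pics
side 453.14698150190173 -0.11057198542672239 [[-0.997 -0.045  0.069  0.424]
 [-0.082  0.62  -0.78   1.077]
 [-0.008 -0.783 -0.622  0.93 ]
 [ 0.     0.     0.     1.   ]]
top 449.1024859528399 -0.10556705962133947 [[ 0.003 -0.987  0.158  0.3  ]
 [-1.    -0.002  0.008 -0.016]
 [-0.008 -0.158 -0.987  1.203]
 [ 0.     0.     0.     1.   ]]
0.011 {'time': 0.1, 'joint_pos': array([ 1.186,  0.616, -0.013,  1.425,  0.008,  1.103, -0.04 ]), 'joint_velocities': array([-0.001, -0.002,  0.   , -0.005,  0.002, -0.   ,  0.001]), 'tau': array([  0.001, -46.004,   0.21 , -16.625,  -0.061,   0.017,   0.   ]), 'position': array([ 0.228, -0.608,  0.229]), 'ee_rot': array([[ 0.936,  0.351, -0.001],
       [ 0.351, -0.936,  0.002],
       [-0.   , -0.002, -1.   ]]), 'ft_force': array([-0.234, -0.892,  0.306]), 'moment': array([ 0.031, -0.042, -0.013]), 'grip_force': 0.0, 'gripper_width': 0.09280067290646304}
jig 0.78 [344.7, 209.6] 3157 [ 0.472 -0.197  0.01 ]
jig 0.73 [361.9, 211.3] 938 [ 0.467 -0.243  0.01 ]
plate_low 0.66 [371.4, 189.0] 379 [ 0.529 -0.271  0.01 ]
plate_mid 0.58 [360.0, 210.6] 945 [ 0.469 -0.238  0.01 ]
plate_lost 0.8 [156.1, 182.2] 567 [0.547 0.316 0.01 ]
plate_lost 0.76 [178.6, 295.3] 875 [0.243 0.244 0.01 ]
plate_lost 0.57 [110.6, 294.2] 872 [0.243 0.427 0.01 ]
batteries 0.68 [146.7, 197.6] 9263 [0.504 0.34  0.01 ]
batteries 0.38 [277.1, 209.8] 640 [ 0.471 -0.015  0.01 ]
hook 0.81 [279.0, 206.2] 694 [ 0.481 -0.02   0.01 ]
can 0.55 [346.5, 112.5] 772 [ 0.746 -0.209  0.01 ]
can 0.27 [275.4, 209.7] 679 [ 0.471 -0.011  0.01 ]
tape 0.72 [441.3, 234.3] 609 [ 0.405 -0.458  0.01 ]
tin 0.61 [228.0, 104.9] 598 [0.768 0.123 0.01 ]
```

View pics/both.png

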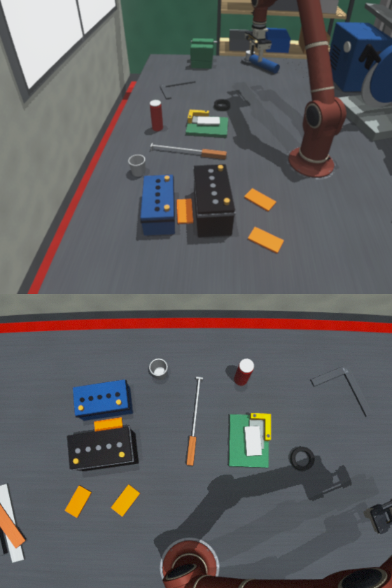

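View pics/top0.png

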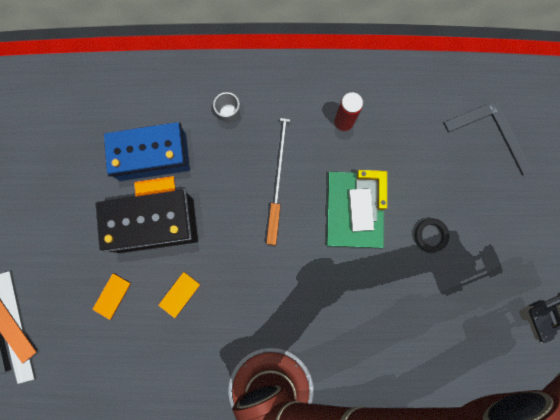

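The top view shows the gap between black (143,220) and blue (145,150), with the orange plate at (155,186). Its mouth faces right, towards the rake (handle 272,225, toe 285,120). The jig has its yellow corner at about (378,178). I'll fit the poses by matching model outlines to the masks.

```bash
cat > fit.py <<'E'
from h import *
from scipy.optimize import minimize
S=4
def B(x0,x1,y0,y1,z0,z1): return np.array([[x,y,z] for x in(x0,x1) for y in(y0,y1) for z in(z0,z1)])/1000
M={"batteries":[B(-159,-39,0,220,0,140),B(39,149,0,220,0,100)],
"hook":[B(-55,55,-13,13,0,28),B(55,292,-4,4,18,26),B(286,292,-13,13,0,26)],
"plate":[B(-55,55,-28,28,0,10)],
"jig":[B(-180,20,-20,130,0,20),B(-80,20,-20,0,20,54),B(0,20,0,55,20,54)],
"stops":[B(-80,20,-20,0,20,54),B(0,20,-20,55,20,54)]}
def T(p,P,z=0):
    c,s=np.cos(p[2]),np.sin(p[2]); return P@np.array([[c,-s,0],[s,c,0],[0,0,1]]).T+[p[0],p[1],z]
def render(cal,name,p,z=0,occ=()):
    m=np.zeros((420*S,560*S),np.uint8)
    for n,q,zz,v in [(name,p,z,1)]+[(*o,0) for o in occ]:
        for b in M[n]:
            uv=w2p(None,T(q,b,zz),cal); h=cv2.convexHull(np.float32((uv+.5)*S*16)).astype(np.int32)
            cv2.fillPoly(m,[h],v,shift=4)
    return cv2.resize(m*255,(560,420),interpolation=cv2.INTER_AREA)/255.
def fit(name,obs,p0,z=0,occ=(),d=(.02,.02,.15)):  # obs: list of (cal,mask)
    def cost(p):
        e=0
        for cal,m in obs:
            r=render(cal,name,p,z,occ); e+=1-np.minimum(r,m).sum()/np.maximum(r,m).sum()
        return e/len(obs)
    best=None; p0=np.array(p0,float)
    for sg in (1,-1):
        sx=np.vstack([p0]+[p0+sg*np.eye(3)[i]*d[i] for i in range(3)])
        r=minimize(cost,p0 if best is None else best.x,method="Nelder-Mead",options=dict(initial_simplex=sx if best is None else np.vstack([best.x]+[best.x+sg*np.eye(3)[i]*d[i]/2 for i in range(3)]),xatol=2e-4,fatol=1e-4,maxiter=200))
        if best is None or r.fun<best.fun: best=r
    return best.x,best.fun
def mask(cam,thing,near=None,z=0.01):
    L=robot.masks_of(cam,thing)
    if near is not None: L=[d for d in L if np.linalg.norm(p2w(cam,d["at"],z)[:2]-near)<.09]
    return L[0]["mask"].astype(float) if L else None
def col(im,lo,hi):
    return (cv2.inRange(cv2.cvtColor(im,cv2.COLOR_RGB2HSV),lo,hi)>0).astype(float)
E
cat > b.py <<'E'
from fit import *
np.set_printoptions(precision=4,suppress=True)
ims={c:robot.capture(c) for c in("top","side")}; cal={c:robot.calibration(c) for c in ims}
def obs(t,near=None,cams=("top","side")):
    return [(cal[c],m) for c in cams if (m:=mask(c,t,near)) is not None]
R={}
def go(k,model,o,p0,z=0,occ=()):
    p,e=fit(model,o,p0,z,occ); R[k]=p; print(k,p,"err",round(e,3),len(o),[round(fit(model,[x],p,z,occ)[1],2) for x in o] ,[fit(model,[x],p,z,occ)[0] for x in o] if len(o)>1 else "")
go("bat","batteries",obs("batteries"),[.5,.24,.05])
go("lost","plate",obs("plate_lost",[.547,.316]),[.547,.316,1.57],0,[("batteries",R["bat"],0)])
go("hook","hook",obs("hook"),[.44,0,-.05])
yel={c:col(ims[c],(24,150,110),(34,255,255)) for c in ims}
o=[]
for c in ims:
    uv=w2p(None,np.array([.56,-.27,.04]),cal[c]).astype(int); k=np.zeros((420,560)); cv2.circle(k,tuple(map(int,uv)),45,1,-1); o.append((cal[c],yel[c]*k))
go("stops","stops",o,[.565,-.27,0])
go("jig","jig",obs("jig",[.472,-.197]),R["stops"])
go("mid","plate",obs("plate_mid",[.469,-.238]),[.47,-.24,0],.03)
for t in("can","tin","tape"):
    for c in ims:
        m=robot.masks_of(c,t); print(t,c,[(round(d["confidence"],2),d["at"]) for d in m[:2]])
np.savez("poses.npz",**R)
v=[]
for c in ims:
    im=ims[c].copy()
    for k,n,z in [("bat","batteries",0),("lost","plate",0),("hook","hook",0),("stops","stops",0),("mid","plate",.03)]:
        for b in M[n]:
            cv2.polylines(im,[cv2.convexHull(np.float32(w2p(None,T(R[k],b,z),cal[c])*16)).astype(np.int32)],True,(0,255,255),1,shift=4)
    v.append(cv2.resize(im[60:270,80:400] if c=="top" else im[100:360,150:410],(400,300) if c=="top" else (400,400)))
cv2.imwrite("pics/ov.png",np.vstack(v)[:600*2,:,::-1][:700][:,:] if 0 else cv2.resize(np.vstack(v)[...,::-1],(343,600)))
E
python3 b.py
```

```text
bat [0.5446 0.2173 0.1475] err 0.072 2 [np.float64(0.07), np.float64(0.06)] [array([0.5415, 0.2187, 0.1367]), array([0.5455, 0.2155, 0.1453])]
lost [0.5316 0.3179 1.7182] err 0.084 2 [np.float64(0.09), np.float64(0.05)] [array([0.5311, 0.3195, 1.6894]), array([0.5322, 0.3158, 1.724 ])]
hook [ 0.4342 -0.0041 -0.1055] err 0.567 2 [np.float64(0.13), np.float64(1.0)] [array([ 0.4341, -0.0039, -0.1066]), array([ 0.4342, -0.0041, -0.1055])]
stops [ 0.5541 -0.2857  0.0025] err 0.517 2 [np.float64(0.28), np.float64(0.74)] [array([ 0.5521, -0.2831, -0.0315]), array([ 0.5549, -0.2948,  0.0375])]
jig [ 0.5516 -0.2825 -0.0332] err 0.304 2 [np.float64(0.3), np.float64(0.29)] [array([ 0.5516, -0.2824, -0.0356]), array([ 0.5522, -0.2899, -0.0307])]
mid [ 0.4705 -0.2381  0.0377] err 0.103 2 [np.float64(0.04), np.float64(0.05)] [array([ 0.4693, -0.2362,  0.0302]), array([ 0.4721, -0.2438,  0.0801])]
can top [(0.72, [349.5, 114.9])]
can side [(0.97, [223.4, 166.0])]
tin top [(0.74, [228.2, 105.8])]
tin side [(0.87, [196.7, 235.6])]
tape top [(0.85, [440.9, 230.9]), (0.35, [276.1, 213.5])]
tape side [(0.76, [316.8, 149.7]), (0.49, [264.8, 301.7])]
```

View pics/ov.png

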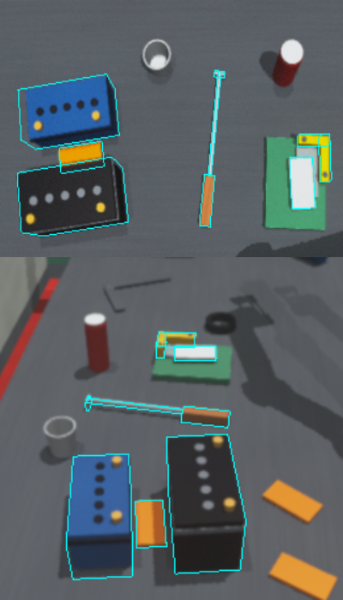

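The overlay fits closely everywhere: rake, gap, orange plate and crooked light plate. Next I'll grip the rake near the front of its handle, then lift and turn it.

```bash
cat > c.py <<'E'
from fit import *
np.set_printoptions(precision=3,suppress=True)
R=np.load("poses.npz"); hk=R["hook"]; bt=R["bat"]
g=.04
g0=T(hk,np.array([g,0,0])); 
ry=bt[2]+np.pi/2
def grip_at(toe_y,toe_x=0.,z=.013): # gripper pos for toe at bat (toe_x,toe_y)
    p=T(bt,np.array([toe_x,toe_y-(.286-g),0])); p[2]=z; return p
for f in (0,np.pi):
    for nm,p,y in [("g",g0+[0,0,.013],hk[2]+f),("g2",g0+[0,0,.2],hk[2]+f),("in",grip_at(.17),ry+f),("pre",grip_at(-.04,0,.2),ry+f),("out",grip_at(-.005),ry+f)]:
        print(f,nm,p,robot.ik(p,down(y)))
E
python3 c.py
```

```text
0 g [ 0.474 -0.008  0.013] [-0.082  0.708  0.08   2.119 -0.166  0.32  -1.54 ]
0 g2 [ 0.474 -0.008  0.2  ] [ 0.053  0.385 -0.113  1.953  0.058  0.807 -1.768]
0 in [0.556 0.142 0.013] [-0.125  0.801 -0.263  1.833  0.362  0.555 -0.474]
0 pre [ 0.587 -0.066  0.2  ] [ 0.363  0.588 -0.468  1.634  0.304  0.993 -0.058]
0 out [ 0.582 -0.031  0.013] [ 0.217  0.817 -0.328  1.807  0.436  0.59  -0.233]
3.141592653589793 g [ 0.474 -0.008  0.013] [ 0.293  0.756 -0.486  2.107  0.793  0.466  0.655]
3.141592653589793 g2 [ 0.474 -0.008  0.2  ] [ 0.517  0.482 -0.788  1.94   0.434  0.896  0.973]
3.141592653589793 in [0.556 0.142 0.013] [-0.543  0.828  0.415  1.847 -0.566  0.587 -2.76 ]
3.141592653589793 pre [ 0.587 -0.066  0.2  ] [-0.151  0.571  0.362  1.651 -0.236  0.963 -2.699]
3.141592653589793 out [ 0.582 -0.031  0.013] [-0.22   0.83   0.387  1.821 -0.522  0.593 -2.5  ]
```

```bash
sed -i '/^for f in/,$d' c.py
cat > d.py <<'E'
from c import *
robot.move_pose(g0+[0,0,.2],down(hk[2]))
robot.move_l(g0+[0,0,.05],v=.25)
robot.move_l(g0+[0,0,.0135],v=.08)
robot.clamp(60)
print(robot.observe()["gripper_width"],robot.observe()["time"])
robot.move_l(g0+[0,0,.2],v=.25)
robot.move_pose(grip_at(-.05,0,.2),down(ry))
o=robot.observe(); print(o["gripper_width"],o["time"],o["moment"],o["position"])
robot.move_l(grip_at(-.05,0,.05),v=.25)
ims={c:robot.capture(c) for c in("top","side")}
for c in ims:
    im=ims[c]; cal=robot.calibration(c); p=[*grip_at(-.05-0,0,0)[:2],ry]; off=T([0,0,ry],np.array([-g,0,0])); q=[p[0]+off[0],p[1]+off[1],ry]
    m=mask(c,"hook")
    if m is not None: print(c,fit("hook",[(cal,m)],q,.0365),q)
    im=im.copy()
    for b in M["hook"]: cv2.polylines(im,[cv2.convexHull(np.float32(w2p(None,T(q,b,.0365),cal)*16)).astype(np.int32)],True,(0,255,255),1,shift=4)
    ims[c]=im
a=cv2.resize(ims["top"][120:300,100:400],(500,300)); b=cv2.resize(ims["side"][150:360,130:430],(500,300))
cv2.imwrite("pics/rake.png",np.vstack([a,b])[...,::-1])
E
python3 d.py
```

```text
0.02555504210062125 6.1833
0.02547578188408595 8.5583 [ 0.069 -0.054 -0.036] [ 0.588 -0.075  0.199]
top (array([ 0.597, -0.113,  1.728]), np.float64(0.7667317694046392)) [np.float64(0.5940114588923053), np.float64(-0.11500824088402489), np.float64(1.7183223283368587)]
side (array([ 0.598, -0.119,  1.721]), np.float64(0.2951888530211012)) [np.float64(0.5940114588923053), np.float64(-0.11500824088402489), np.float64(1.7183223283368587)]
```

View pics/rake.png

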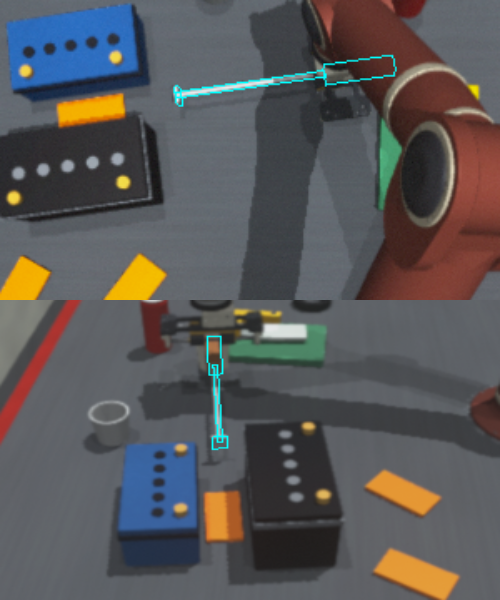

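The rake hangs level, with its toe where the model predicts. Next I'll reach in over the plate, drop the toe behind it and draw it out.

```bash
cat > e.py <<'E'
from c import *
robot.move_l(grip_at(-.05,0.001,.042),v=.15)
robot.move_l(grip_at(.175,0.001,.042),v=.15)
f0=robot.observe()["ft_force"]
robot.move_l(grip_at(.175,0.001,.0150),v=.08)
print("down",robot.observe()["ft_force"]-f0)
robot.move_l(grip_at(.10,.001,.0150),v=.08)
print("pull",robot.observe()["ft_force"]-f0)
robot.move_l(grip_at(-.005,.001,.0150),v=.1)
print("out",robot.observe()["ft_force"]-f0,robot.observe()["time"])
ims={c:save(c,c+"_out") for c in("top","side")}
for c in ims:
    L=robot.masks_of(c,"plate_lost"); print(c,[(round(d["confidence"],2),p2w(c,d["at"],.01)) for d in L],T(bt,np.array([0,-.06,0])))
a=cv2.resize(ims["top"][120:300,100:400],(500,300)); b=cv2.resize(ims["side"][150:360,130:430],(500,300))
cv2.imwrite("pics/out.png",np.vstack([a,b])[...,::-1])
E
python3 e.py
```

```text
down [0.178 0.306 0.491]
pull [ 1.24  -0.591  1.066]
out [0.574 0.826 0.88 ] 14.1833
top [(0.85, array([0.556, 0.167, 0.01 ])), (0.82, array([0.247, 0.428, 0.01 ])), (0.63, array([0.245, 0.247, 0.01 ])), (0.42, array([ 0.741, -0.217,  0.01 ]))] [0.553 0.158 0.   ]
side [(0.95, array([0.572, 0.149, 0.01 ])), (0.86, array([0.247, 0.437, 0.01 ])), (0.59, array([0.249, 0.245, 0.01 ]))] [0.553 0.158 0.   ]
```

View pics/out.png

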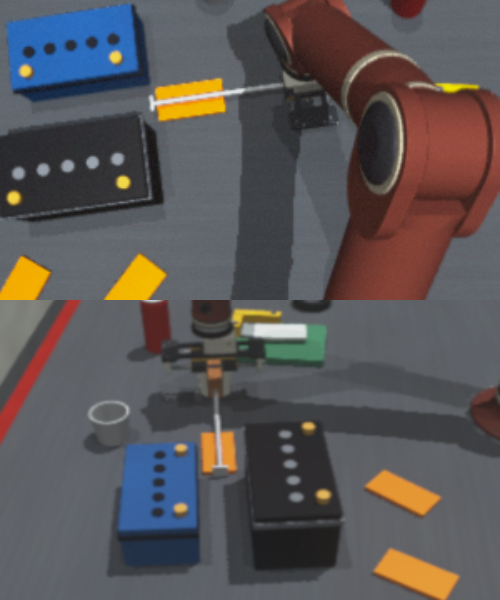

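The plate is wholly out, lying at top-crop (190,100) with the toe behind it. Next I'll lay the rake back where it was and refit the plate.

```bash
cat > f.py <<'E'
from c import *
robot.move_l(grip_at(-.005,.001,.2),v=.25)
robot.move_pose(g0+[0,0,.2],down(hk[2]))
robot.move_l(g0+[0,0,.05],v=.25)
robot.move_l(g0+[0,0,.0142],v=.06)
robot.open()
robot.move_l(g0+[0,0,.2],v=.25)
# look at jig and pile with the wrist camera from above
J=R["jig"]; c=T(J,np.array([-.07,.03,0]))
robot.move_pose(c+[0,0,.33],down(hk[2]))
robot.wait(.2)
cal=robot.calibration("wrist"); im=save("wrist","wjig")
L={t:[(round(d["confidence"],2),d["at"],int(d["mask"].sum())) for d in robot.masks_of("wrist",t)] for t in("plate_mid","plate_low","jig")}
print(L); np.save("wcal.npy",cal,allow_pickle=True)
bt_=R["bat"]; p0=T(bt,np.array([0,-.06,0])); obs=[]
for cc in("top","side"):
    robot.capture(cc); m=mask(cc,"plate_lost",p0[:2])
    if m is not None: obs.append((robot.calibration(cc),m)); print(cc,fit("plate",obs[-1:],[p0[0],p0[1],ry]))
p,e=fit("plate",obs,[p0[0],p0[1],ry]); print(p,e,robot.observe()["time"]); np.save("lost.npy",p)
E
python3 f.py
```

```text
{'plate_mid': [(0.88, [269.9, 185.2], 3062)], 'plate_low': [(0.6, [110.9, 191.8], 3264)], 'jig': [(0.76, [248.9, 174.9], 9872)]}
top (array([0.556, 0.159, 1.725]), np.float64(0.044072706074172685))
side (array([0.557, 0.154, 1.724]), np.float64(0.06535363712983899))
[0.556 0.157 1.717] 0.07991422309811325 21.9
```

View pics/wjig.png

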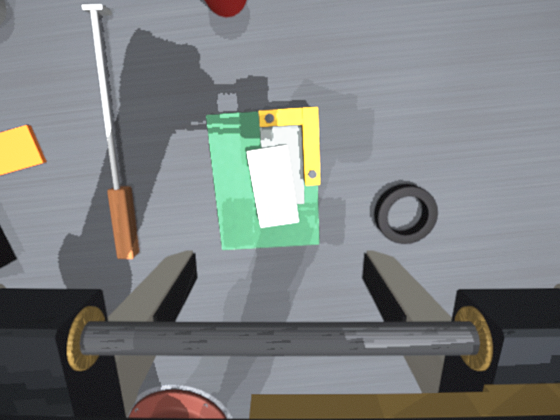

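The wrist view shows the yellow corner at (303,125), the crooked mid plate at (272,187) with the darker one under it, and the rake at rest at the left. I'll refine the jig and mid plate from this picture.

```bash
cat > g.py <<'E'
from fit import *
np.set_printoptions(precision=4,suppress=True)
R=np.load("poses.npz"); cal=np.load("wcal.npy",allow_pickle=True).item(); im=cv2.imread("pics/wjig.png")[...,::-1].copy()
k=np.zeros((420,560)); k[90:260,190:340]=1
y=col(im,(22,120,70),(36,255,255))*k; y=cv2.morphologyEx(y,cv2.MORPH_CLOSE,np.ones((9,9)))
print(fit("stops",[(cal,y)],R["jig"]))
st=fit("stops",[(cal,y)],R["jig"])[0]
gr=np.maximum(col(im,(40,60,40),(85,255,255))*k,y); gr=np.maximum(gr,col(im,(0,0,150),(180,60,255))*k)
gr=cv2.morphologyEx(gr,cv2.MORPH_CLOSE,np.ones((15,15)))
jg,e=fit("jig",[(cal,gr)],st); print("jig",jg,e)
w=cv2.morphologyEx(col(im,(0,0,205),(180,60,255))*k,cv2.MORPH_OPEN,np.ones((5,5)))
md,e=fit("plate",[(cal,w)],R["mid"],.03); print("mid",md,e)
def rel(a,b): c,s=np.cos(a[2]),np.sin(a[2]); d=b[:2]-a[:2]; return np.array([c*d[0]+s*d[1],-s*d[0]+c*d[1],b[2]-a[2]])
for a in(st,jg,R["jig"]): print("mid in jig",rel(a,md))
v=im.copy()
for q,n,z in((jg,"jig",0),(st,"stops",0),(md,"plate",.03)):
    for b in M[n]: cv2.polylines(v,[cv2.convexHull(np.float32(w2p(None,T(q,b,z),cal)*16)).astype(np.int32)],True,(255,0,255) if n=="jig" else (0,0,255),1,shift=4)
cv2.imwrite("pics/wov.png",cv2.resize(v[90:260,180:350,::-1],(600,600)))
np.savez("jig.npz",jig=jg,mid=md)
E
python3 g.py
```

```text
(array([ 0.5509, -0.2857, -0.0294]), np.float64(0.0626054164451566))
jig [ 0.5574 -0.2998  0.0327] 0.3659446416967638
mid [ 0.4689 -0.24    0.0332] 0.26608718754122906
mid in jig [-0.0833  0.0433  0.0626]
mid in jig [-0.0865  0.0626  0.0005]
mid in jig [-0.0841  0.0398  0.0663]
```

View pics/wov.png

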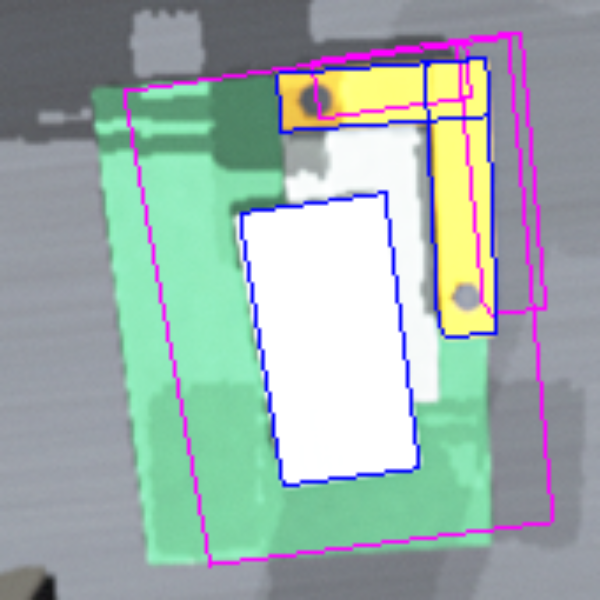

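The blue outlines (stops and mid plate) match the picture; the magenta jig fit is bad, so I'm discarding it and using the stops fit. Next I'll pick the orange plate off-centre, so the fingers clear the long stop's end, and lower it onto the pile by feel.

```bash
cat > i.py <<'E'
from fit import *
np.set_printoptions(precision=4,suppress=True)
J=np.array([.5509,-.2857,-.0294]); L=np.load("lost.npy"); off=-.018
g=T(L,np.array([off,0,0])); t=T(J,np.array([-.09+off,.045,0]))
print(robot.ik(g+[0,0,.0125],down(L[2])),robot.ik(t+[0,0,.0525],down(J[2])))
robot.move_pose(g+[0,0,.2],down(L[2]))
robot.move_l(g+[0,0,.05],v=.25); robot.move_l(g+[0,0,.0125],v=.08)
robot.clamp(40); print("w",robot.observe()["gripper_width"])
robot.move_l(g+[0,0,.2],v=.25)
robot.move_pose(t+[0,0,.2],down(J[2]))
robot.move_l(t+[0,0,.07],v=.25); robot.move_l(t+[0,0,.056],v=.05); robot.wait(.2)
o=robot.observe(); f0=o["ft_force"]; print("w",o["gripper_width"],o["position"],o["time"])
for z in np.arange(.0555,.0493,-.0005):
    robot.move_l(t+[0,0,z],v=.02); robot.wait(.05); o=robot.observe(); f=o["ft_force"]-f0
    if f[2]>2: break
print("contact z",z,f,o["position"],o["time"])
E
python3 i.py
```

```text
[-0.0541  0.8179 -0.3686  1.8251  0.4921  0.5902 -0.585 ] [ 0.4949  0.6553 -0.0709  2.0162  0.0949  0.4731 -1.246 ]
w 0.056074219327983434
w 0.055453083117694216 [ 0.4444 -0.2377  0.0562] 29.15
contact z 0.052 [-0.4699 -0.2314  6.3685] [ 0.4443 -0.2376  0.0524] 31.55
```

```bash
cat > j.py <<'E'
from fit import *
np.set_printoptions(precision=4,suppress=True)
J=np.array([.5509,-.2857,-.0294])
robot.open(); o=robot.observe(); p=o["position"]
robot.move_l(p+[0,0,.08],v=.2)
c=T(J,np.array([-.12,.04,0])); robot.move_pose(c+[0,0,.28],down(J[2])); robot.wait(.2)
cal=robot.calibration("wrist"); im=save("wrist","wplaced"); print(robot.observe()["time"])
m=mask("wrist","plate_lost",np.array([.46,-.24]),.05)
k=np.zeros((420,560)); k[60:300,170:360]=1
if m is not None: print("lost",fit("plate",[(cal,m)],[.461,-.238,-.03],.04))
y=cv2.morphologyEx(col(im,(23,120,70),(36,255,255))*k,cv2.MORPH_CLOSE,np.ones((9,9))); print("stops",fit("stops",[(cal,y)],J))
E
python3 j.py
```

```text
33.7833
lost (array([ 0.4611, -0.2391, -0.0295]), np.float64(0.01960737215231556))
stops (array([ 0.549 , -0.2852, -0.0138]), np.float64(0.5739070786165289))
```

View pics/wplaced.png

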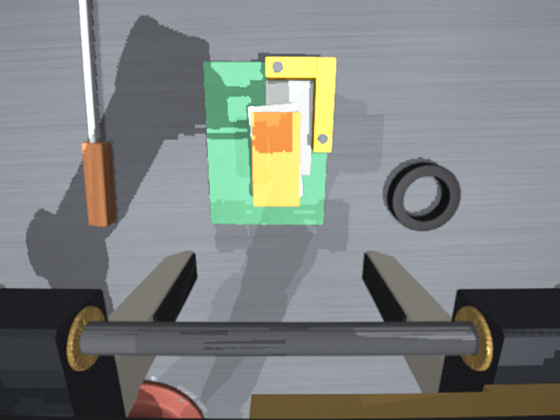

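The orange plate lies flat on the mid plate, aligned with the jig. The wrist fit puts it at (0.461,-0.239). Next I'll push the pile home by feel, first along x and then along -y.

```bash
cat > k.py <<'E'
from fit import *
import sys
np.set_printoptions(precision=4,suppress=True)
J=np.array([.5509,-.2857,-.0294]); Z=.0445
def at(x,y,z=Z): p=T(J,np.array([x,y,0.])); p[2]=z; return p
ax=T([0,0,J[2]],np.eye(3))[:2]  # jig axes
def push(start,mid,end,yaw,lim=8):
    s,m,e=map(np.array,(start,mid,end)); d=(e-s)/np.linalg.norm(e-s)
    robot.move_pose(at(*s,.12),down(yaw)); robot.move_l(at(*s),v=.12); robot.wait(.15)
    f0=robot.observe()["ft_force"]; dw=(at(*e)-at(*s)); dw/=np.linalg.norm(dw)
    robot.move_l(at(*m),v=.05); q=m.copy(); print("mid force",-(robot.observe()["ft_force"]-f0)@dw)
    hit=None
    while (e-q)@d>1e-4:
        q=q+d*.001; robot.move_l(at(*q),v=.02); robot.wait(.04); f=-(robot.observe()["ft_force"]-f0)@dw
        if f>lim: hit=f; break
    o=robot.observe(); w=o["position"]-at(0,0,0); c=T([0,0,-J[2]],w); robot.wait(.1)
    print("stop",hit,"tool in jig",c,"t",o["time"])
    b=q-d*.02; robot.move_l(at(*b),v=.08); robot.move_l(at(*b,.12),v=.2)
E
cat > l.py <<'E'
from k import *
y2=J[2]+np.pi/2
print(robot.ik(at(-.045,.1),down(y2)),robot.ik(at(-.045,.1),down(y2-np.pi)))
robot.clamp(20)
push((-.175,.040),(-.126,.040),(-.108,.040),J[2])
print(robot.observe()["time"])
E
python3 l.py
```

```text
[ 0.5493  0.7324 -0.3779  1.9105  0.4632  0.585  -0.1617] [ 0.2154  0.7084  0.1424  1.9212 -0.1855  0.5245 -2.686 ]
mid force 0.31293989750974976
stop 9.249191621655806 tool in jig [-0.1203  0.0401  0.0442] t 40.975
42.0
```

```bash
cat > m.py <<'E'
from k import *
y2=J[2]+np.pi/2
push((-.045,.115),(-.045,.073),(-.045,.060),y2)
push((-.150,.028),(-.125,.028),(-.108,.028),J[2])
robot.move_pose(at(-.12,.04,.28),down(J[2])); robot.wait(.2)
cal=robot.calibration("wrist"); im=save("wrist","whome"); print(robot.observe()["time"])
m=mask("wrist","plate_lost",np.array([.495,-.256]),.05)
if m is not None: print("lost",fit("plate",[(cal,m)],[*at(-.055,.028)[:2],J[2]],.04),at(-.055,.028))
cv2.imwrite("pics/home.png",cv2.resize(im[40:250,190:400,::-1],(600,600)))
E
python3 m.py
```

```text
mid force -0.2917732013738532
stop 9.266453457354759 tool in jig [-0.0449  0.0667  0.0445] t 47.7917
mid force 1.0055637625739695
stop 8.83886820541205 tool in jig [-0.1187  0.0281  0.0444] t 54.3083
56.2667
lost (array([ 0.497 , -0.2554, -0.0415]), np.float64(0.011917025026548678)) [ 0.4967 -0.2561  0.0445]
```

View pics/home.png

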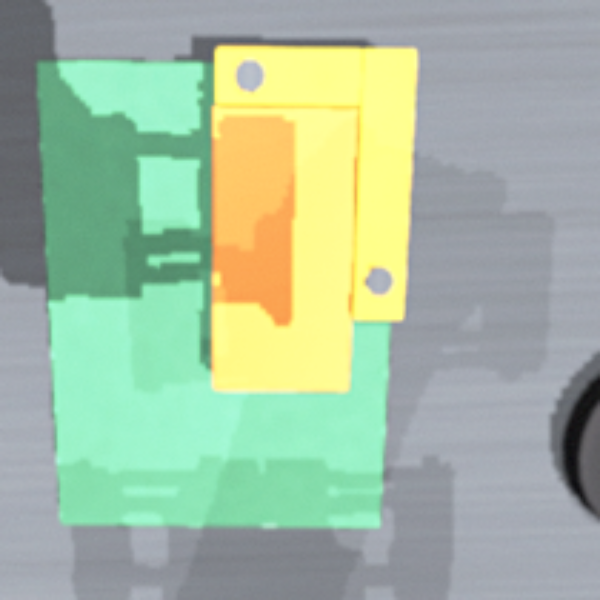

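The pile looks flush in the corner. The orange yaw fit differs from the jig's by 0.012 rad, so I'll fit the stops in this same picture to compare. This costs no robot time.

```bash
cat > n.py <<'E'
from k import *
cal=robot.calibration("wrist"); im=cv2.imread("pics/whome.png")[...,::-1].copy()
hsv=cv2.cvtColor(im,cv2.COLOR_RGB2HSV)
k=np.zeros((420,560)); k[40:200,190:345]=1
sat=col(im,(8,100,70),(36,255,255))*k; sat=cv2.morphologyEx(sat,cv2.MORPH_CLOSE,np.ones((7,7)))
M["pile"]=M["stops"]+[B(-110,0,0,56,20,50)]
print("stops+pile rigid",fit("pile",[(cal,sat)],J,d=(.005,.005,.03)))
def uv(x,y): return [int(round(v)) for v in w2p(None,at(x,y,.05),cal)]
print(uv(-.02,0),uv(-.07,0),uv(-.02,.02))
for x in (-.01,-.025,-.04,-.055,-.07):  # profile across long-stop joint
    c,r=uv(x,0); print(im[r,c-5:c+5].tolist()[0:10:1] and [int(v) for v in im[r,c-5:c+5,1]])
for y in (.008,.02,.03,.04,.05):
    c,r=uv(0,y); print([int(v) for v in im[r-5:r+5,c,1]])
E
python3 n.py
```

```text
stops+pile rigid (array([ 0.552 , -0.2852, -0.0441]), np.float64(0.038917040552912785))
[315, 97] [313, 143] [297, 97]
[251, 251, 252, 253, 239, 207, 253, 255, 255, 255]
[252, 252, 253, 242, 185, 241, 255, 255, 255, 255]
[252, 252, 252, 253, 239, 217, 255, 255, 255, 255]
[252, 252, 252, 252, 239, 243, 255, 255, 255, 255]
[252, 252, 254, 248, 190, 202, 255, 255, 255, 255]
[255, 255, 255, 255, 226, 239, 254, 254, 254, 254]
[255, 255, 255, 253, 230, 254, 254, 254, 254, 254]
[255, 255, 255, 251, 227, 254, 255, 232, 210, 201]
[255, 255, 255, 247, 225, 254, 255, 230, 203, 203]
[255, 255, 255, 246, 228, 254, 255, 231, 205, 204]
```

The stops and pile fit as one rigid block at the same yaw as the orange plate, and the joints are uniformly thin. One short confirming push along -y, then hand in.

```bash
cat > o.py <<'E'
from k import *
J[2]=-.04
push((-.05,.090),(-.05,.0695),(-.05,.060),J[2]+np.pi/2)
o=robot.observe(); print(o["time"],o["position"])
for c in("top","side"):
    im=robot.capture(c); L=robot.masks_of(c,"plate_lost"); print(c,[p2w(c,d["at"],.05) for d in L][:3])
    cv2.imwrite(f"pics/fin_{c}.png",im[...,::-1])
s=cv2.imread("pics/fin_side.png")
cv2.imwrite("pics/fin.png",cv2.resize(s[140:290,180:360],(720,600),interpolation=cv2.INTER_CUBIC))
E
python3 o.py
```

```text
mid force -0.6386411130090925
stop 8.741718880404816 tool in jig [-0.0498  0.0661  0.0445] t 61.1583
62.1833 [ 0.5036 -0.2031  0.1196]
top [array([0.2467, 0.2362, 0.05  ]), array([0.2432, 0.4167, 0.05  ]), array([ 0.4819, -0.2428,  0.05  ])]
side [array([0.2594, 0.2794, 0.05  ]), array([0.2493, 0.4622, 0.05  ]), array([ 0.4958, -0.2594,  0.05  ])]
```

View pics/fin.png

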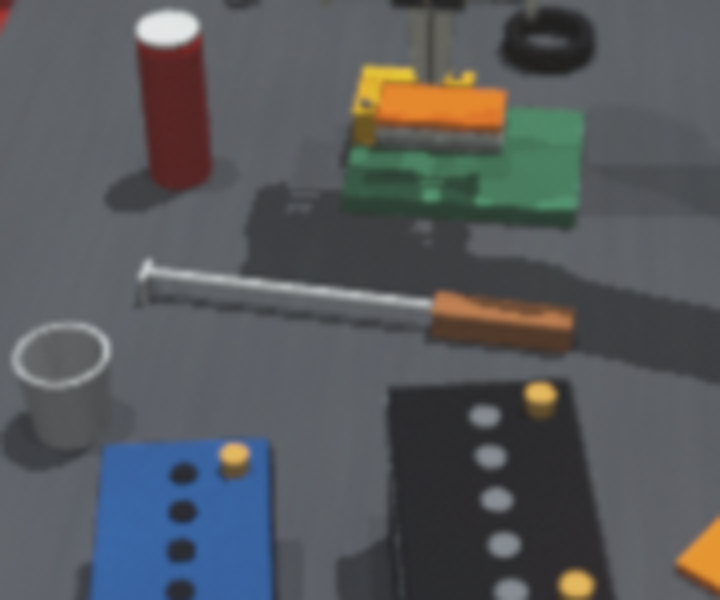

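The orange plate sits at (440,105) squarely over the grey ones in the jig corner. The rake lies clear at (350,300), and the can and tin are untouched.

```bash
python3 -c "
from station import robot
print(robot.hand_in())"
```

```text
the job is handed in; nothing more can be done
None
```

The job is handed in at about 62 s: I drew the orange plate out with the rake, laid the rake back clear, and set and pushed the three-plate pile home against both stops; the camera fits and push forces (under 10 N) agree that it is flush.

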